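Load the green ring carrier into the slanted sprung stand

TASK

Pick up the ring carrier with the green grip, set it flat on the orange sprung lift of the slanted stand, down between the two brass plungers, and press it straight down until it is fully home on the stops. Hold it pressed there, steady, until both slow brass plungers have crept all the way back over its edges, then let go and move clear so that the plungers keep it locked down. Leave the other carrier, the jar and the screwdriver where they are.

Things in the scene. Friction and masses are not known exactly. Their poses are not given: they have to be found in the camera images.
- carrier_green: Ring carrier to load, 0.13-0.25 kg. Brown wooden base 60 (x) x 90 (y) x 14 mm; in its middle a bright green grip block 30 (x) x 16 (y) mm, top 58 mm above the underside; on it stands a green ring, 6 mm thick in y, top at 76 mm. Same after a half turn. Origin: centre of underside, z up through the grip. Starts upright on the bench, its y within 35 degrees of world y.
- grip (a point): Middle of the green carrier's grip block, 46 mm above its underside; axes as the carrier's. Grasp here across the 16 mm, fingers closing along y, fingertips ending 27 mm or more above the carrier's underside so that they clear the stand's end walls.
- carrier_plain: A second carrier of the same form, with a white grip and a steel ring; bystander. Frame as the first.
- stand: Slanted loading stand, fixed to the bench: dark base plate 150 (x) x 130 (y) x 12 mm, grey deck sloping at 30 degrees, low edge towards the robot. Origin: centre of the underside; x horizontal, uphill, away from the robot; y to the left. Highest point about 145 mm up.
- seat (a point): Centre of the pocket on the deck, in the plane of its two black stop pads (at y = 30 to 44 mm either side), 75 mm above the bench. z is the deck's normal, 30 degrees from vertical, leaning towards the robot; x uphill; y along the pocket. The loaded carrier's axes are parallel to these (or half a turn about z). Bring it in along -z, so with the tool tilted 30 degrees.
- mouth (a point): Centre of the pocket's mouth, 24 mm along z above point seat, axes the same. The pocket is 68 (x) x 100 (y) mm: aluminium end walls on the y sides, top level with this point; ledges on the x sides, tops 12 mm above the stop pads; blue plunger housings beyond them, 50 to 74 mm from the centre.
- lift (a joint): How far the orange sprung lift plate (50 x 52 mm, mid-pocket) is pressed down along seat -z, m. 0: at rest, its top 16 mm above the stop pads; 0.016: carrier home on the pads. Spring 5 N at rest, about 8.5 N at 0.016; a push of 12 to 15 N brings the carrier home. About 0.0135 once the carrier is let go and locked under the plungers.
- plunger_far (a joint): How far the brass plunger on the uphill side is pushed back along seat +x, m: 0 fully across. Its nose (20 wide, underside 16.5 mm above the stop pads, tip 21 mm from the centre) slopes up and out to 57 mm above the pads, 37 mm from the centre: the carrier coming down pushes it back. Sprung (about 1 N) and air-damped (200 N s/m): once the carrier is home it creeps back over its edge in about 2 to 3 s.
- plunger_near (a joint): The same for the mirrored plunger on the downhill side, pushed back along seat -x. Lower the carrier between the plungers slowly: at 20 mm/s the two resist with some 5 to 10 N together, faster with more. A carrier let go too soon springs up and pins the plungers half across or rises unlocked.
- jar: Amber glass jar with steel cap, 52 mm across, 60 mm high; bystander. Origin: centre of the underside.
- screwdriver: Screwdriver with a red handle, 150 mm long, lying on the bench; bystander. Origin: on its underside, near the middle.
Things that resemble listed ones, but are neither listed nor needed, are in the scene too. What is shaped like the carrier_green but pink or purple is not meant.

How it is judged:
By the outcome, as a careful person would: the job done as asked, in the order asked, and still so for the second after the job is handed in, with the robot touching nothing.
It also fails if it takes over 51 s, if anything falls off the work surface, if the arm or the gripper's body presses on something with over 40 N, if the wrist force passes 120 N, or if a joint passes its speed limit or range.

ROBOT

A 6-joint arm with a two-finger parallel gripper is mounted at the origin on the work surface. World frame = base frame: x ahead of the robot, y to its left, z up, the work surface at z = 0. Lengths are in mm, angles in rad, forces in N, time in s.
With the tool pointing down it reaches from about 425 to 950 mm from the base axis. Payload 3.5 kg.
Tool frame: the origin (TCP) lies midway between the tips of the shut fingers; the grasp point (between the pads) lies ctrl.grip_point_offset behind it (ctrl.grip_point_offset is the distance from the TCP to the grasp point, in mm); z points along the fingers, y is the line along which they close (so a half turn about z gives the same grasp; the last joint's range is limited). The gripper opens to 85 mm and grips with 20 to 120 N. Pads are 22 mm wide; open, the fingers measure 114 mm over their backs; the gripper's body (76 mm by 85 mm) begins 54 mm behind the grasp point. The pads swing forward as they close: fully open they stand 13 mm farther back than shut.
Start: joints at [-1.326, 0.286, 1.577, -0, 1.279, -0.15], TCP at [259.642, -623.05, 209.325] pointing down, gripper open.
Joint ranges: [-2.77, 2.77], [-0.9, 2.22], [0.21, 2.48], [-1.53, 4.67], [0.24, 2.81], [-2.84, 2.84]. Speed limits (rad/s): [2.79, 2.79, 3.14, 3.14, 3.14, 3.14].

INTERFACE

Orientations are given as a unit quaternion [x, y, z, w].
In Python, from cell import ctrl gives the robot as it stands.
- The arm moves only by the tool play_rows, never from a script. Its argument "motion" is a list of rows, each an object with "angular": the turn, a rotation vector about the tool's x, y, z in rad, a list of three; "delta_pos": the shift along the tool's x, y, z in mm, a list of three; "fingers": the opening, from -1 (shut) to 1 (fully open), so that 0 is half open. A call has exactly 5 rows; each row shifts and turns the commanded pose from where the row before left it, along the tool's axes as they then stand; what a row does not reach is not made up. A row lasts 1/10 s, in which the tool goes at most 50 mm and 8.59 degrees, less where a joint would pass 70% of its speed; a pose out of reach is approached as far as the arm can. A call is refused whole if a number of a shift passes 50 or a number of a turn 0.15, either way. A call with a gripper value outside its range is refused whole. The fingers move at their own pace and stop on an object; "newtons" is the grip in N (left out, the last holds). Time passes only in rows, so rows that do not move let the fingers close, or fill a call up. It gives the time, the measured TCP pose, the force, the opening and the grip force at its end, in the units of the state.
- ctrl.sense(): the state, without advancing time (a new reading comes with each control period).
- ctrl.read_camera(name): name is "scene" or "side" or "wrist"; returns a dict with "pixels" (400x640x3 uint8, red, green, blue), "z_map" (400x640 float32, mm along the optical axis (not along the pixel's ray), 0 where there is no reading), "fovy" (degrees; the focal length in pixels is half the picture's height over the tangent of half this angle, whatever the lens; pixels are square), "cx", "cy" (the principal point, pixels), "rvec" (rotation vector, rad) and "tvec" (3), from world to camera coordinates, as OpenCV has them; the wrist camera has in their place "mount" (4x4, takes a point from camera to tool coordinates, whose origin is the TCP and whose axes are the flange's). Camera axes: x right, y down, z forward; pixel columns grow to the right and rows downward; lengths in mm; the calibration is good to about 2 mm. A picture is of the moment at which its call begins: read the wrist's pose just before it.
- ctrl.close_job(): hands the job in; it is judged then, once.
The state is a dict: "time": time; "joints": joint angles; "joint_vel": joint speeds; "joint_torque": joint torques, N m; "eef_pos": TCP position; "tcp_rot": TCP orientation; "ft_force": force on the tool from outside, world axes, zero at the start; "moment": the same for the moment, N m; "grip_width": finger opening in mm; "grasp_force": force on a finger pad.
Only numpy, scipy, OpenCV 4.12 (cv2) and the standard library are available. Lean on these libraries where they do the work, as an engineer would, in place of code of your own. Each camera call takes 0.05 s, during which the arm holds its last target. There are 200 camera calls.

## Working session

There is one attempt and no reset: what is moved stays moved. The work goes in short steps, Python scripts to look and compute and a tool call to move; the robot and the scene stay as the last step left them, time stands still between calls to the robot, and variables do not carry over. Pictures are saved under pics/ and viewed, at most 10 in all, crops included, and the job is handed in when it is done.

Besides the shell and the picture viewer there is one more tool, called after "Request:" as a command line: name --argument value ..., lists and objects as JSON in quotes. play_rows: Moves the arm, as the interface text tells. Its arguments: {"type":"object","properties":{"motion":{"type":"array"},"newtons":{"type":"number"}},"required":["motion"]}

```bash
mkdir -p pics; ls
cat > h.py <<'E'
import numpy as np, cv2
from cell import ctrl
from scipy.spatial.transform import Rotation as R
def cam(n):
    s=ctrl.sense(); d=ctrl.read_camera(n)
    h=d["pixels"].shape[0]; f=h/2/np.tan(np.radians(d["fovy"])/2)
    if n=="wrist":
        T=np.eye(4);T[:3,:3]=R.from_quat(s["tcp_rot"]).as_matrix();T[:3,3]=s["eef_pos"];M=T@np.array(d["mount"])
    else:
        M=np.eye(4);Rm=R.from_rotvec(np.ravel(d["rvec"])).as_matrix();M[:3,:3]=Rm.T;M[:3,3]=-Rm.T@np.ravel(d["tvec"])
    v,u=np.mgrid[:400,:640]; z=d["z_map"]
    P=np.stack([(u-d["cx"])/f*z,(v-d["cy"])/f*z,z],-1)@M[:3,:3].T+M[:3,3]
    P[z==0]=np.nan
    return d["pixels"],P,M
def save(n,p): cv2.imwrite("pics/"+n,p[...,::-1])
E
python3 - <<'E'
from h import *
import numpy as np
a,P,M=cam("scene");b,P2,M2=cam("side")
np.savez("v0.npz",a=a,P=P,b=b,P2=P2)
save("a.png",a);save("b.png",b)
print(M,M2,ctrl.sense(),ctrl.grip_point_offset)
E
```

```text
pics
[[-1.95445951e-01  6.92736945e-01 -6.94201992e-01  1.45115035e+03]
 [ 9.80674015e-01  1.44479159e-01 -1.31925168e-01  1.66791719e+02]
 [ 8.90828172e-03 -7.06570094e-01 -7.07586987e-01  9.76063363e+02]
 [ 0.00000000e+00  0.00000000e+00  0.00000000e+00  1.00000000e+00]] [[-7.22700474e-01 -5.08245603e-01  4.68391324e-01  5.46894273e+01]
 [-6.91157702e-01  5.33639845e-01 -4.87370032e-01  5.28035143e+02]
 [-2.24859771e-03 -6.75954824e-01 -7.36939631e-01  8.78099379e+02]
 [ 0.00000000e+00  0.00000000e+00  0.00000000e+00  1.00000000e+00]] {'time': 0.1, 'joints': array([-1.32600332e+00,  2.87075566e-01,  1.57805964e+00,  1.61275872e-05,
        1.27861171e+00, -1.50001981e-01]), 'joint_vel': array([ 0.00024744, -0.00241603, -0.00236053,  0.00011155, -0.00093851,
        0.00076662]), 'joint_torque': array([ 1.05020008e-03, -4.07292473e+01, -2.93699616e+01, -1.50714736e-04,
        3.41941726e-03,  4.43329666e-07]), 'eef_pos': array([ 259.48733509, -622.42109465,  208.07084443]), 'tcp_rot': array([ 9.80580184e-01,  1.96115633e-01, -4.33211729e-05, -1.07628624e-03]), 'ft_force': array([ 0.1793344 , -0.0206081 ,  0.53317878]), 'moment': array([ 0.03100779,  0.01776351, -0.01115484]), 'grasp_force': 0.0, 'grip_width': 85.10972902459392} 18.700000000000003
```

View pics/a.png

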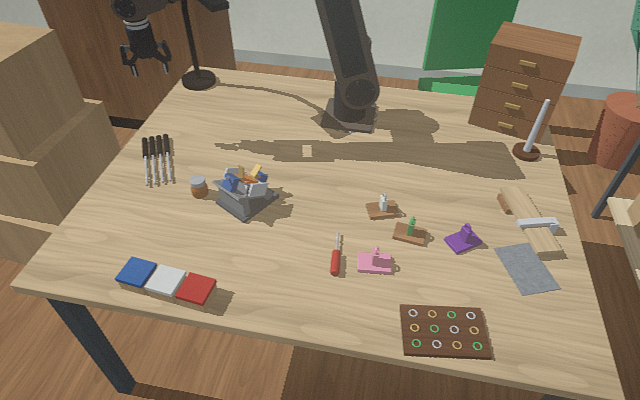

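View pics/b.png

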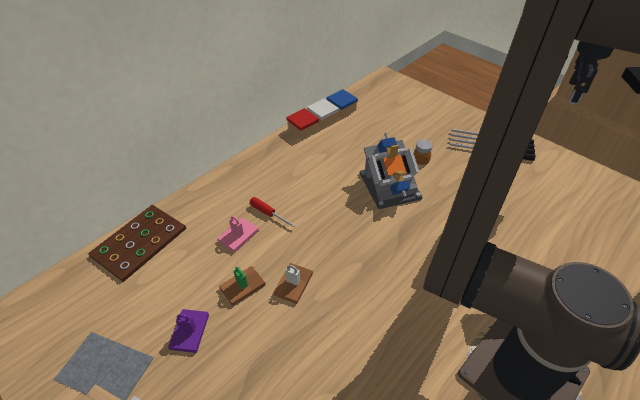

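The scene view shows four carriers: white (382,207), green (410,230), purple (463,238) and pink (375,260). The one at (410,230), or (240,282) in side, has a green grip on a brown base, so it fits the description. The stand is at (247,190) in scene and (393,170) in side. I'll confirm with a crop and measure.

Run:
```python
from h import *
v=np.load("v0.npz");
np.set_printoptions(precision=1,suppress=True)
def st(n,img,P,box,lo,hi):
    x0,y0,x1,y1=box; hsv=cv2.cvtColor(img,cv2.COLOR_RGB2HSV)[y0:y1,x0:x1]
    m=cv2.inRange(hsv,np.array(lo),np.array(hi))>0; q=P[y0:y1,x0:x1][m]; q=q[np.isfinite(q[:,0])]
    print(n,len(q),"mean",q.mean(0),"min",np.percentile(q,3,axis=0),"max",np.percentile(q,97,axis=0)); return q
for nm,img,P,gb,sb in(("scene",v["a"],v["P"],(385,205,435,250),(210,155,285,220)),("side",v["b"],v["P2"],(210,255,275,310),(350,125,430,215))):
    print(nm)
    g=st("green",img,P,gb,(45,90,40),(85,255,255))
    t=g[(g[:,2]>40)&(g[:,2]<62)]; print(" grip",t.mean(0))
    w=st("wood",img,P,gb,(5,90,40),(18,255,200)); w=w[(w[:,2]>9)&(w[:,2]<19)]
    r=cv2.minAreaRect(w[:,:2].astype(np.float32)); print(" base rect",r,np.median(w[:,2]))
    st("orange",img,P,sb,(4,200,150),(14,255,255))
    bl=st("blue",img,P,sb,(105,120,60),(125,255,255))
    c=cv2.kmeans(bl.astype(np.float32),2,None,(3,50,.1),5,0)[2]; print(" blue centres",c, c.mean(0))
    x0,y0,x1,y1=sb; q=P[y0:y1,x0:x1].reshape(-1,3)
    b=q[np.abs(q[:,2]-12)<2.5]; print(" plate",cv2.minAreaRect(b[:,:2].astype(np.float32)),len(b))
a=cv2.resize(v["a"][170:270,350:490],None,fx=4,fy=4,interpolation=2)
b=cv2.resize(v["b"][125:215,345:435],None,fx=4,fy=4,interpolation=2)
c=np.zeros((400,560+360,3),np.uint8);c[:,:560]=a;c[:360,560:]=b
save("c.png",cv2.resize(c,(800,348)))
```

```text
scene
green 32 mean [572.6 260.4  55.2] min [559.3 254.4  15.2] max [583.1 267.6  73.9]
 grip [570.7 259.7  57.3]
wood 630 mean [556.2 248.2  12.6] min [476.  191.3   2.4] max [601.1 302.4  17.2]
 base rect ((546.88916015625, 239.1565704345703), (169.45623779296875, 93.15869903564453), 49.07553482055664) 13.667088799785233<stdin>:7: RuntimeWarning: Mean of empty slice.
  ret = um.true_divide(
Traceback (most recent call last):
IndexError: index -1 is out of bounds for axis 0 with size 0
```

Run:
```python
from h import *
v=np.load("v0.npz");
np.set_printoptions(precision=1,suppress=True)
for nm,img,P,gc,sb in(("scene",v["a"],v["P"],(410,230),(205,150,290,220)),("side",v["b"],v["P2"],(240,285),(350,125,430,215))):
    print(nm); hsv=cv2.cvtColor(img,cv2.COLOR_RGB2HSV); z=P[...,2]
    m=((z>9)&(z<19)).astype(np.uint8); n,l,s,c=cv2.connectedComponentsWithStats(m,connectivity=4)
    i=[k for k in range(1,n) if np.hypot(*(c[k]-gc))<22 and s[k,4]>60]
    for k in i:
        q=P[l==k]; print(" base",cv2.minAreaRect(q[:,:2].astype(np.float32)),s[k,4],np.median(q[:,2]),c[k])
    x0,y0,x1,y1=sb
    S=hsv[y0:y1,x0:x1];Q=P[y0:y1,x0:x1]
    for nn,lo,hi in(("orange",(3,150,120),(13,255,255)),("gold",(14,130,120),(25,255,255)),("blue",(105,100,50),(125,255,255))):
        mm=cv2.inRange(S,np.array(lo),np.array(hi)); n,l,s,c=cv2.connectedComponentsWithStats(mm)
        for k in range(1,n):
            if s[k,4]>8:
                q=Q[l==k]; q=q[np.isfinite(q[:,0])]; print(" ",nn,s[k,4],c[k]+[x0,y0],q.mean(0),q.min(0),q.max(0))
    q=Q.reshape(-1,3); b=q[(q[:,2]>9)&(q[:,2]<15)]; print(" plate",cv2.minAreaRect(b[:,:2].astype(np.float32)),len(b))
a=cv2.resize(v["a"][170:270,350:490],None,fx=4,fy=4,interpolation=2)
b=cv2.resize(v["b"][125:215,345:435],None,fx=4,fy=4,interpolation=2)
c=np.zeros((400,560+360,3),np.uint8);c[:,:560]=a;c[:360,560:]=b
save("c.png",cv2.resize(c,(800,348)))
```

```text
scene
 base ((568.8971557617188, 262.74761962890625), (89.51875305175781, 65.21700286865234), 81.62858581542969) 456 13.634432123217778 [410.1 233.2]
  orange 19 [253.2 180.3] [ 520.3 -213.4   83.6] [ 508.8 -226.9   79.2] [ 538.3 -203.2   92.2]
  blue 42 [230.8 176.8] [ 567.1 -260.6  129.6] [ 549.3 -279.5  118.9] [ 580.7 -242.6  134.8]
  blue 12 [260.3 173.2] [ 469.  -208.1   68.5] [ 460.1 -214.7   64.4] [ 477.  -200.4   73.8]
  blue 73 [226.5 184.8] [ 580.  -271.9  108.3] [ 567.1 -291.3   97.1] [ 594.3 -255.8  123.5]
 plate ((512.6629028320312, -260.58770751953125), (183.849609375, 151.90316772460938), 60.48676300048828) 405
side
 base ((567.2921142578125, 262.5462951660156), (90.36756896972656, 62.612979888916016), 81.8785171508789) 756 13.148885127724157 [241.4 285.2]
  orange 289 [393.9 164.3] [ 517.4 -234.7   88.1] [ 487.2 -281.2   74. ] [ 546.1 -204.3  101.4]
  gold 9 [394.3 145.7] [ 529.3 -241.3  141.7] [ 525.5 -247.8  139.8] [ 533.5 -232.3  143.6]
  gold 13 [388.5 149.9] [ 547.6 -245.4  114. ] [ 542.  -250.4  109.2] [ 554.5 -240.6  117.9]
  gold 25 [400.5 171.7] [ 483.3 -216.7   95. ] [ 466.5 -234.1   75.7] [ 504.3 -201.6  105.7]
  gold 19 [400.9 178.1] [ 479.8 -218.5   73. ] [ 474.7 -226.8   66.6] [ 485.8 -210.4   76.2]
  blue 160 [385.9 143.9] [ 564.2 -254.   120.2] [ 543.1 -306.8   88.4] [ 588.8 -234.5  134.2]
  blue 186 [399.7 186.7] [ 469.6 -202.9   58.8] [ 450.  -255.3   27. ] [ 498.4 -183.3   73.5]
 plate ((500.60296630859375, -274.5213317871094), (216.5249481201172, 152.73915100097656), 59.97443771362305) 428
```

View pics/c.png

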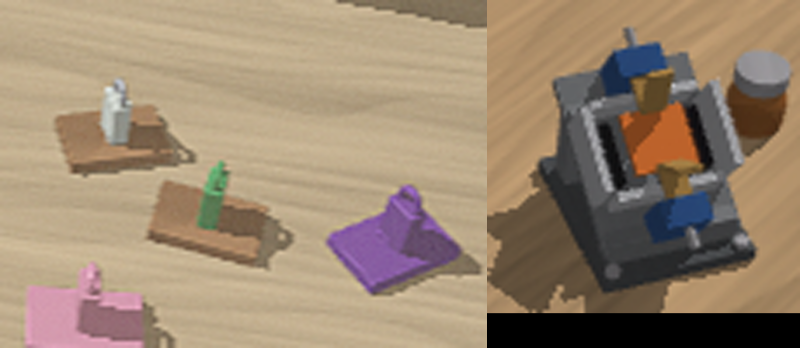

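The crop confirms it: green grip on a brown base at crop (213,195), next to the white, pink and purple carriers. The stand's orange lift sits between two brass plungers. Two views put the carrier at about (568,263) with yaw about -8°, and the stand's yaw at about -29°. I'll pass over the stand first for a close look.

Request:
play_rows --motion '[{"delta_pos":[36,-31,-14],"angular":[0,0,0],"fingers":1},{"delta_pos":[36,-31,-14],"angular":[0,0,0],"fingers":1},{"delta_pos":[36,-31,-14],"angular":[0,0,0],"fingers":1},{"delta_pos":[36,-31,-14],"angular":[0,0,0],"fingers":1},{"delta_pos":[36,-31,-14],"angular":[0,0,0],"fingers":1}]'

```text
time: 0.6
eef_pos: [366.5, -408.7, 279.2]
tcp_rot: [0.981, 0.196, -0.0, -0.0]
ft_force: [2.1, -1.2, -0.0]
grip_width: 85.3
grasp_force: 0.0
```

Request:
play_rows --motion '[{"delta_pos":[36,-31,-14],"angular":[0,0,0.108],"fingers":1},{"delta_pos":[36,-31,-14],"angular":[0,0,0.108],"fingers":1},{"delta_pos":[36,-31,-14],"angular":[0,0,0.108],"fingers":1},{"delta_pos":[36,-31,-14],"angular":[0,0,0.108],"fingers":1},{"delta_pos":[36,-31,-14],"angular":[0,0,0.108],"fingers":1}]'

```text
time: 1.1
eef_pos: [514.6, -226.3, 349.9]
tcp_rot: [0.997, -0.075, -0.0, 0.0]
ft_force: [0.5, -1.1, 0.0]
grip_width: 84.9
grasp_force: 0.0
```

Request:
play_rows --motion '[{"delta_pos":[0,0,0],"angular":[0,0,0],"fingers":1},{"delta_pos":[0,0,0],"angular":[0,0,0],"fingers":1},{"delta_pos":[0,0,0],"angular":[0,0,0],"fingers":1},{"delta_pos":[0,0,0],"angular":[0,0,0],"fingers":1},{"delta_pos":[0,0,0],"angular":[0,0,0],"fingers":1}]'

```text
time: 1.6
eef_pos: [513.1, -229.3, 348.7]
tcp_rot: [0.997, -0.073, -0.0, -0.0]
ft_force: [-0.5, 0.6, -0.1]
grip_width: 85.5
grasp_force: 0.0
```

Run:
```python
from h import *
np.set_printoptions(precision=2,suppress=True)
a,P,M=cam("wrist"); np.savez("v1.npz",a=a,P=P); save("d.png",a); s=ctrl.sense()
print(M,s["eef_pos"],s["tcp_rot"],s["joints"])
```

```text
[[  -0.15   -0.95   -0.26  578.59]
 [  -0.99    0.14    0.04 -240.09]
 [  -0.      0.27   -0.96  513.64]
 [   0.      0.      0.      1.  ]] [ 513.28 -229.18  348.94] [ 1.   -0.07 -0.   -0.  ] [-0.6  -0.04  1.68 -0.    1.5   1.12]
```

View pics/d.png

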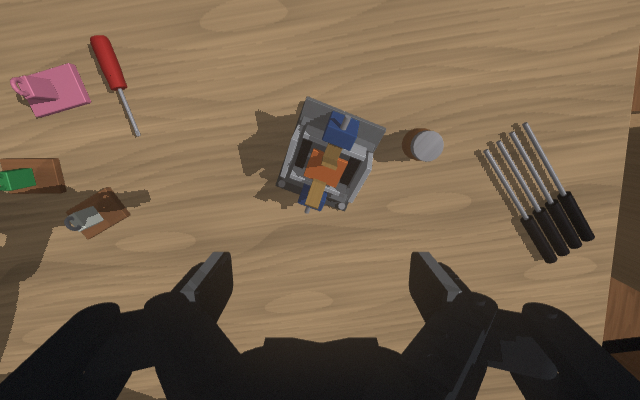

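The wrist view shows the stand centred near (328,158): orange lift (325,165), far blue housing (342,128), near one (313,197), jar (423,145). I'll fit the deck frame from depth.

```bash
cat > fit.py <<'E'
from h import *
np.set_printoptions(precision=1,suppress=True)
def fit(img,P,box):
    x0,y0,x1,y1=box; H=cv2.cvtColor(img,cv2.COLOR_RGB2HSV)[y0:y1,x0:x1]; Q=P[y0:y1,x0:x1]
    ok=np.isfinite(Q[...,0])
    o=Q[(cv2.inRange(H,(3,140,60),(13,255,255))>0)&ok]
    for _ in range(3):
        c=o.mean(0); n=np.linalg.svd(o-c)[2][2]; n*=np.sign(n[2]); o=o[np.abs((o-c)@n)<2.5]
    az=np.degrees(np.arctan2(-n[1],-n[0]))
    print("orange n",n,"tilt",np.degrees(np.arccos(n[2])),"uphill az",az,len(o),c)
    bl=Q[(cv2.inRange(H,(105,90,30),(125,255,255))>0)&ok]
    c2=cv2.kmeans(bl.astype(np.float32),2,None,(3,50,.1),5,0)[2]; c2=c2[np.argsort(c2[:,0])]
    print("blue",c2,"az",np.degrees(np.arctan2(*(c2[1]-c2[0])[1::-1])))
    return Q[ok],H[ok],o,bl
def local(q,yaw,c):
    a=np.radians(yaw);t=np.radians(30)
    X=np.array([np.cos(a)*np.cos(t),np.sin(a)*np.cos(t),np.sin(t)]);Y=np.array([-np.sin(a),np.cos(a),0]);Z=np.cross(X,Y)
    return (q-c)@np.array([X,Y,Z]).T, np.array([X,Y,Z])
E
python3 - <<'E'
from fit import *
for f,a,p,b in (("v1.npz","a","P",(270,90,395,220)),("v0.npz","b","P2",(350,125,425,215))):
    v=np.load(f); Q,H,o,bl=fit(v[a],v[p],b)
    L,_=local(Q,-29,np.array([517,-232,75.]))
    w=L[(np.abs(L[:,0])<32)&(np.abs(L[:,1])>40)&(np.abs(L[:,1])<65)]
    hist=np.histogram(w[:,2],bins=np.arange(-20,40,2)); print("z hist",hist[0])
    zt=L[(L[:,2]>18)&(L[:,2]<30)&(np.abs(L[:,0])<60)&(np.abs(L[:,1])>40)&(np.abs(L[:,1])<75)]
    for sgn in(1,-1):
        k=zt[np.sign(zt[:,1])==sgn]; print("wall",sgn,len(k),k.mean(0),np.percentile(k,[2,98],axis=0).ravel(), "slope deg",np.degrees(np.polyfit(k[:,0],k[:,1],1)[0]))
    Lo,_=local(o,-29,np.array([517,-232,75.])); print("orange loc",Lo.mean(0),np.percentile(Lo,[1,99],axis=0))
    Lb,_=local(bl,-29,np.array([517,-232,75.])); 
    for s in(1,-1):
        k=Lb[np.sign(Lb[:,0])==s]; print("blue",np.percentile(k,[2,50,98],axis=0).ravel())
E
```

```text
orange n [-0.4  0.2  0.9] tilt 29.75401123081865 uphill az -29.245477328367407 811 [ 515.  -235.4   89. ]
blue [[ 464.3 -218.    65.8]
 [ 564.7 -264.5  124.7]] az -24.898884
z hist [102  11  12  20  11  21  17  66 121  19  23  13  16  26  25  11  10  14
  15 175 198   1   0   0   0   0   0   0   0]
wall 1 235 [10.5 49.4 19.9] [-24.6  45.7  18.4  42.4  53.3  21.1] slope deg -0.25145648600550574
wall -1 226 [  9.8 -58.1  20.2] [-26.  -62.1  18.5  41.7 -54.3  21.6] slope deg -0.2889009654347053
orange loc [ 7.  -3.9 12.2] [[-16.3 -29.8  10.2]
 [ 32.4  20.6  13.7]]
blue [ 59.5 -23.7 -15.3  77.7  -5.2  21.5  81.8  13.5  23.5]
blue [-63.4 -23.7   3.4 -47.7 -19.7  21.6 -41.7  11.7  23.5]
orange n [-0.5 -0.4  0.8] tilt 38.556391120622855 uphill az 34.359713058547804 65 [ 521.2 -259.9   77.6]
blue [[ 469.7 -203.1   58.2]
 [ 564.3 -254.   120.4]] az -28.283035
z hist [17  8 10 11  9 18 27 30 21 11 16 14 15 18 17 10 14 19 45 50 26  8  0  0
  0  0  0  0  0]
wall 1 43 [ 5.7 52.4 19.8] [-25.7  48.2  18.1  37.2  56.   23.2] slope deg -1.1449871247894607
wall -1 53 [  5.2 -55.3  19.7] [-26.5 -59.6  18.1  38.6 -51.   22.3] slope deg -1.1215934303593484
orange loc [ 16.2 -22.4  -6.3] [[  -9.3 -127.8  -81.8]
 [  55.5    9.9   13.9]]
blue [ 57.3 -20.6 -17.9  67.7   6.   19.1  79.8  18.4  24.4]
blue [-66.4 -20.2 -17.7 -56.5   4.6  19.1 -43.8  18.5  24.5]
```

Request:
play_rows --motion '[{"delta_pos":[-1,-41,12],"angular":[0,0,0],"fingers":1},{"delta_pos":[-1,-41,12],"angular":[0,0,0],"fingers":1},{"delta_pos":[-2,-41,12],"angular":[0,0,0],"fingers":1},{"delta_pos":[-2,-41,12],"angular":[0,0,0],"fingers":1},{"delta_pos":[-1,-41,12],"angular":[0,0,0],"fingers":1}]'

```text
time: 2.15
eef_pos: [536.4, -23.6, 288.9]
tcp_rot: [0.997, -0.073, 0.0, 0.0]
ft_force: [0.1, -0.3, -0.0]
grip_width: 85.6
grasp_force: 0.0
```

Request:
play_rows --motion '[{"delta_pos":[-1,-41,13],"angular":[0,0,0],"fingers":1},{"delta_pos":[-2,-41,13],"angular":[0,0,0],"fingers":1},{"delta_pos":[-2,-41,13],"angular":[0,0,0],"fingers":1},{"delta_pos":[-2,-41,13],"angular":[0,0,0],"fingers":1},{"delta_pos":[-1,-41,13],"angular":[0,0,0],"fingers":1}]'

```text
time: 2.65
eef_pos: [558.5, 180.5, 223.9]
tcp_rot: [0.997, -0.073, 0.0, 0.0]
ft_force: [0.7, -0.8, 0.6]
grip_width: 85.3
grasp_force: 0.0
```

Request:
play_rows --motion '[{"delta_pos":[-1,-41,12],"angular":[0,0,0],"fingers":1},{"delta_pos":[-1,-43,12],"angular":[0,0,0],"fingers":1},{"delta_pos":[0,0,0],"angular":[0,0,0],"fingers":1},{"delta_pos":[0,0,0],"angular":[0,0,0],"fingers":1},{"delta_pos":[0,0,0],"angular":[0,0,0],"fingers":1}]'

```text
time: 3.15
eef_pos: [569.1, 261.8, 200.8]
tcp_rot: [0.997, -0.073, 0.0, 0.0]
ft_force: [0.3, -0.3, 0.3]
grip_width: 85.3
grasp_force: 0.0
```

Run:
```python
from h import *
np.set_printoptions(precision=2,suppress=True)
a,P,M=cam("wrist"); np.savez("v2.npz",a=a,P=P); save("e.png",a); s=ctrl.sense()
H=cv2.cvtColor(a,cv2.COLOR_RGB2HSV);g=(cv2.inRange(H,(45,90,30),(85,255,255))>0)
n,l,st,c=cv2.connectedComponentsWithStats(g.astype(np.uint8)); k=1+np.argmax(st[1:,4]); print("px",c[k],st[k,4])
q=P[l==k]; t=q[(q[:,2]>53)&(q[:,2]<63)]; r=q[q[:,2]>65]
print("top",len(t),np.median(t[:,2]),cv2.minAreaRect(t[:,:2].astype(np.float32)),"ring",r.mean(0),len(r))
m=((P[...,2]>9)&(P[...,2]<19)).astype(np.uint8)
n,l,st,c2=cv2.connectedComponentsWithStats(m,connectivity=4)
for i in range(1,n):
    if st[i,4]>300: 
        w=P[l==i]; print(c2[i],st[i,4],cv2.minAreaRect(w[:,:2].astype(np.float32)))
print(s["eef_pos"],s["tcp_rot"])
```

```text
px [320.4  188.61] 449
top 247 58.19175773282814 ((566.50341796875, 261.55987548828125), (14.802556037902832, 28.536823272705078), 81.91670989990234) ring [567.42 261.05  73.24] 132
[479.87  65.45] 763 ((669.7176513671875, 68.66506958007812), (134.90496826171875, 15.77212905883789), 12.420439720153809)
[382.79  59.85] 4097 ((690.9850463867188, 173.00621032714844), (60.175758361816406, 89.97796630859375), 6.308010101318359)
[320.25 181.87] 3144 ((565.7592163085938, 261.54595947265625), (90.2600326538086, 59.301673889160156), 81.70623779296875)
[204.42 200.77] 2582 ((561.0404052734375, 412.14849853515625), (60.14825439453125, 90.87897491455078), 37.009437561035156)
[396.71 233.58] 2757 ((484.96710205078125, 175.08909606933594), (60.50999069213867, 89.99413299560547), 20.546247482299805)
[569.19 261.62 201.06] [ 1.   -0.07  0.   -0.  ]
```

View pics/e.png

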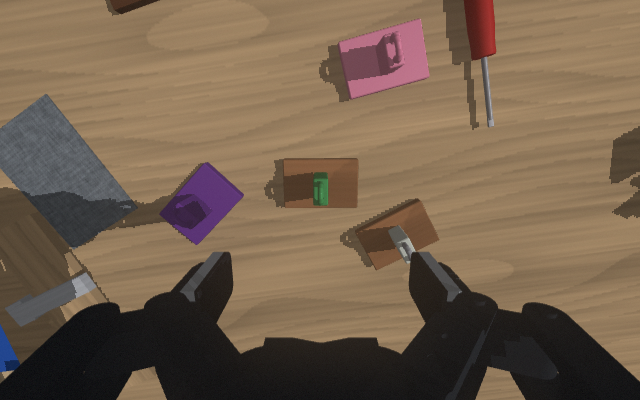

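The wrist view shows the green grip at (320,188) between the open fingers, top at 58 mm as expected, centre (566.5,261.7), yaw -8.2°. The white carrier at (397,234) is clear. Descend and grip.

Request:
play_rows --motion '[{"delta_pos":[-2,0,30],"angular":[0,0,0],"fingers":1},{"delta_pos":[0,0,40],"angular":[0,0,0],"fingers":1},{"delta_pos":[0,0,40],"angular":[0,0,0],"fingers":1},{"delta_pos":[0,0,40],"angular":[0,0,0],"fingers":1},{"delta_pos":[0,0,22],"angular":[0,0,0],"fingers":1}]'

```text
time: 3.7
eef_pos: [565.1, 261.0, 25.3]
tcp_rot: [0.997, -0.074, -0.002, 0.001]
ft_force: [-0.4, -0.3, -0.5]
grip_width: 85.4
grasp_force: 0.0
```

Request:
play_rows --motion '[{"delta_pos":[0,0,0],"angular":[0,0,0],"fingers":1},{"delta_pos":[0,0,0],"angular":[0,0,0],"fingers":-1},{"delta_pos":[0,0,0],"angular":[0,0,0],"fingers":-1},{"delta_pos":[0,0,0],"angular":[0,0,0],"fingers":-1},{"delta_pos":[0,0,0],"angular":[0,0,0],"fingers":-1}]' --newtons 80

```text
time: 4.2
eef_pos: [567.8, 263.5, 30.2]
tcp_rot: [0.997, -0.073, 0.001, -0.001]
ft_force: [-1.1, -0.6, 0.5]
grip_width: 28.3
grasp_force: 0.0
```

Request:
play_rows --motion '[{"delta_pos":[0,0,0],"angular":[0,0,0],"fingers":-1},{"delta_pos":[0,0,0],"angular":[0,0,0],"fingers":-1},{"delta_pos":[0,0,0],"angular":[0,0,0],"fingers":-1},{"delta_pos":[0,0,0],"angular":[0,0,0],"fingers":-1},{"delta_pos":[0,0,0],"angular":[0,0,0],"fingers":-1}]'

```text
time: 4.7
eef_pos: [567.4, 263.5, 29.7]
tcp_rot: [0.997, -0.072, 0.001, -0.0]
ft_force: [-2.1, -0.7, 6.5]
grip_width: 12.8
grasp_force: 78.5
```

Request:
play_rows --motion '[{"delta_pos":[0,0,-20],"angular":[0,0,0],"fingers":-1},{"delta_pos":[0,0,-45],"angular":[0,0,0],"fingers":-1},{"delta_pos":[0,0,-45],"angular":[0,0,0],"fingers":-1},{"delta_pos":[0,0,-45],"angular":[0,0,0],"fingers":-1},{"delta_pos":[0,0,-45],"angular":[0,0,0],"fingers":-1}]'

```text
time: 5.2
eef_pos: [565.8, 263.1, 228.7]
tcp_rot: [0.997, -0.072, -0.001, 0.0]
ft_force: [0.2, 0.5, -1.6]
grip_width: 13.3
grasp_force: 78.7
```

Request:
play_rows --motion '[{"delta_pos":[0,0,-20],"angular":[0,0,0],"fingers":-1},{"delta_pos":[0,0,0],"angular":[0,0,0],"fingers":-1},{"delta_pos":[0,0,0],"angular":[0,0,0],"fingers":-1},{"delta_pos":[0,0,0],"angular":[0,0,0],"fingers":-1},{"delta_pos":[0,0,0],"angular":[0,0,0],"fingers":-1}]'

```text
time: 5.7
eef_pos: [565.4, 262.8, 245.0]
tcp_rot: [0.997, -0.073, -0.003, 0.001]
ft_force: [0.3, 0.3, -2.3]
grip_width: 12.9
grasp_force: 78.7
```

Run:
```python
from h import *
np.set_printoptions(precision=2,suppress=True)
s=ctrl.sense(); T=R.from_quat(s["tcp_rot"]).as_matrix(); p=s["eef_pos"]; print(p,s["tcp_rot"],s["ft_force"],s["grip_width"],s["joints"])
out=[]
for n in("wrist","side","scene"):
    a,P,M=cam(n); np.savez("w_%s.npz"%n,a=a,P=P); out.append(a)
    L=(P-p)@T   # tool coords
    m=((np.abs(L[...,0])<50)&(np.abs(L[...,1])<60)&(L[...,2]>-25)&(L[...,2]<45))
    hist=np.histogram(L[m][:,2],bins=np.arange(-25,46,2)); print(n,m.sum(),hist[0])
    w=L[m&(L[...,2]>10)&(L[...,2]<35)]; 
    if len(w)>50: print(" base",cv2.minAreaRect(w[:,:2].astype(np.float32)),np.percentile(w,[1,50,99],axis=0))
    H=cv2.cvtColor(a,cv2.COLOR_RGB2HSV);g=(cv2.inRange(H,(45,90,30),(85,255,255))>0)&m
    if g.sum()>5: print(" green",g.sum(),L[g].mean(0))
save("f.png",np.vstack([cv2.resize(out[0],(480,300)),cv2.resize(out[1],(480,300))]))
```

```text
[565.38 262.82 244.98] [ 1.   -0.07 -0.    0.  ] [ 0.31  0.28 -2.32] 12.872851849323913 [0.27 0.15 1.67 0.   1.33 1.99]
wrist 9545 [  44   43   40   39   33   38   34   31   34   32   27   30   25   27
   23   30   21   26   21 1623 6733  263   64  119   43  100    2    0
    0    0    0    0    0    0    0]
 base ((-1.2827930450439453, 1.1127433776855469), (59.91123962402344, 90.0229263305664), 0.034381233155727386) [[-29.06 -42.81  13.96]
 [  9.58   1.37  15.58]
 [ 28.42  45.08  25.22]]
 green 589 [13.23  1.1  -8.25]
side 1251 [ 11   9   3   9   6  10   7   7   7   9   6   9  10   9   5  10   7  13
   7 148 546 228  49  35  25  39  16  10   1   0   0   0   0   0   0]
 base ((-0.6180343627929688, -0.5070152282714844), (61.60525894165039, 90.24938201904297), 0.38505908846855164) [[-30.76 -45.19  13.  ]
 [-10.59  -9.18  16.43]
 [ 28.97  43.35  28.98]]
 green 150 [-11.15  -2.92  -4.79]
scene 694 [  7   5   3   5   5   6   1   7   4   4   2   3   4   4   4   9   1  10
  58 225 183  49  32  15  20  18  10   0   0   0   0   0   0   0   0]
 base ((2.8478126525878906, -1.0554161071777344), (66.00096130371094, 89.95341491699219), 0.9779861569404602) [[-28.68 -45.04  10.76]
 [ 13.92  -2.37  15.16]
 [ 33.26  43.21  27.59]]
 green 8 [15.64  0.99  3.96]
```

View pics/f.png

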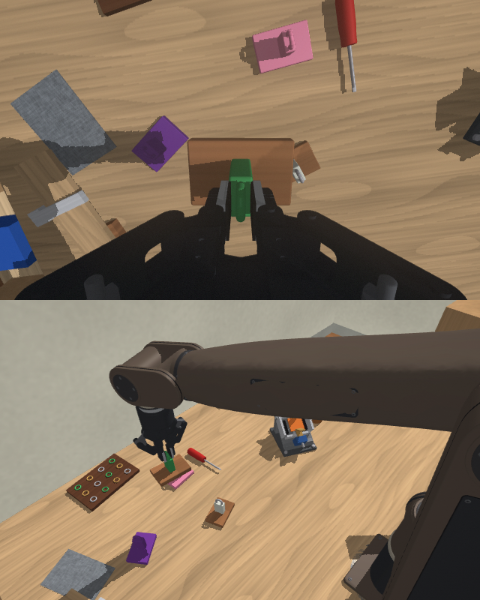

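The grasp is good: the base sits level in the hand at wrist (240,170), underside 29.6 mm beyond the TCP, offset about -1 mm in x. I'll carry it over at this height, then turn and tilt.

Request:
play_rows --motion '[{"delta_pos":[-2,20,0],"angular":[0,0,0],"fingers":-1},{"delta_pos":[-2,40,0],"angular":[0,0,0],"fingers":-1},{"delta_pos":[-2,40,0],"angular":[0,0,0],"fingers":-1},{"delta_pos":[-2,40,0],"angular":[0,0,0],"fingers":-1},{"delta_pos":[-2,40,0],"angular":[0,0,0],"fingers":-1}]'

```text
time: 6.35
eef_pos: [530.2, 85.2, 248.0]
tcp_rot: [0.997, -0.072, -0.0, 0.0]
ft_force: [1.0, -0.6, -1.9]
grip_width: 13.1
grasp_force: 78.7
```

Request:
play_rows --motion '[{"delta_pos":[-2,40,0],"angular":[0,0,0],"fingers":-1},{"delta_pos":[-2,40,0],"angular":[0,0,0],"fingers":-1},{"delta_pos":[-2,40,0],"angular":[0,0,0],"fingers":-1},{"delta_pos":[-2,40,0],"angular":[0,0,0],"fingers":-1},{"delta_pos":[-2,40,0],"angular":[0,0,0],"fingers":-1}]'

```text
time: 6.85
eef_pos: [491.3, -111.4, 248.2]
tcp_rot: [0.997, -0.072, 0.0, 0.0]
ft_force: [1.4, -0.2, -1.6]
grip_width: 12.8
grasp_force: 78.7
```

Request:
play_rows --motion '[{"delta_pos":[-2,40,0],"angular":[0,0,0],"fingers":-1},{"delta_pos":[-2,40,0],"angular":[0,0,0],"fingers":-1},{"delta_pos":[0,20,0],"angular":[0,0,0],"fingers":-1},{"delta_pos":[0,0,0],"angular":[0,0,0.12],"fingers":-1},{"delta_pos":[0,0,0],"angular":[0,0,0.12],"fingers":-1}]'

```text
time: 7.35
eef_pos: [473.1, -209.2, 248.0]
tcp_rot: [0.981, -0.195, -0.0, -0.0]
ft_force: [-0.4, 0.8, -2.7]
grip_width: 12.9
grasp_force: 78.7
```

Request:
play_rows --motion '[{"delta_pos":[0,0,0],"angular":[0,0,0.126],"fingers":-1},{"delta_pos":[0,0,0],"angular":[0,0.13,0],"fingers":-1},{"delta_pos":[0,0,0],"angular":[0,0.13,0],"fingers":-1},{"delta_pos":[0,0,0],"angular":[0,0.13,0],"fingers":-1},{"delta_pos":[0,0,0],"angular":[0,0.134,0],"fingers":-1}]'

```text
time: 7.85
eef_pos: [473.5, -208.3, 248.8]
tcp_rot: [0.934, -0.244, 0.253, 0.066]
ft_force: [0.1, 0.2, -1.8]
grip_width: 12.6
grasp_force: 78.8
```

Request:
play_rows --motion '[{"delta_pos":[0,0,0],"angular":[0,0,0],"fingers":-1},{"delta_pos":[0,0,0],"angular":[0,0,0],"fingers":-1},{"delta_pos":[0,0,0],"angular":[0,0,0],"fingers":-1},{"delta_pos":[0,0,0],"angular":[0,0,0],"fingers":-1},{"delta_pos":[0,0,0],"angular":[0,0,0],"fingers":-1}]'

```text
time: 8.35
eef_pos: [474.3, -208.9, 249.2]
tcp_rot: [0.934, -0.244, 0.251, 0.066]
ft_force: [0.3, 0.1, -2.3]
grip_width: 12.9
grasp_force: 78.8
```

```bash
cat > go.py <<'E'
from fit import *
import sys
SEAT=np.array([522.8,-239.2,75.]); YAW=-29.25
def rel():
    s=ctrl.sense(); T=R.from_quat(s["tcp_rot"]).as_matrix(); p=s["eef_pos"]
    L,A=local(p,YAW,SEAT); G=np.array([A[0],-A[1],-A[2]]).T
    rv=R.from_matrix(T.T@G).as_rotvec()
    c=p+T@np.array([-.9,0,29.6]); Lc,_=local(c,YAW,SEAT)
    print("t",s["time"],"pos",p,"underside in seat",Lc,"turn needed (tool)",np.round(rv,3))
    print("shift to seat axis, tool:",np.round(T.T@(SEAT-c),1),"F seat",A@s["ft_force"],"mom",s["moment"],"w",s["grip_width"],"q",np.round(s["joints"],2))
    return s,T,p,A
if __name__=="__main__": rel()
E
python3 go.py
```

```text
t 8.35 pos [ 474.3 -208.9  249.2] underside in seat [ 36.8   2.7 149.8] turn needed (tool) [ 0. -0. -0.]
shift to seat axis, tool: [-36.9   2.7 149.8] F seat [-0.9  0.3 -2.1] mom [0.2 0.4 0. ] w 12.894597830794938 q [-0.7 -0.4  2.2  0.1  0.8  1.4]
```

Request:
play_rows --motion '[{"delta_pos":[-12,1,10],"angular":[0,0,0],"fingers":-1},{"delta_pos":[-13,1,15],"angular":[0,0,0],"fingers":-1},{"delta_pos":[-12,1,20],"angular":[0,0,0],"fingers":-1},{"delta_pos":[0,0,25],"angular":[0,0,0],"fingers":-1},{"delta_pos":[0,0,20],"angular":[0,0,0],"fingers":-1}]'

```text
time: 8.85
eef_pos: [482.4, -216.7, 149.1]
tcp_rot: [0.935, -0.244, 0.249, 0.065]
ft_force: [-0.5, 0.9, -1.9]
grip_width: 13.0
grasp_force: 78.8
```

Request:
play_rows --motion '[{"delta_pos":[0,0,0],"angular":[0,0,0],"fingers":-1},{"delta_pos":[0,0,0],"angular":[0,0,0],"fingers":-1},{"delta_pos":[0,0,0],"angular":[0,0,0],"fingers":-1},{"delta_pos":[0,0,0],"angular":[0,0,0],"fingers":-1},{"delta_pos":[0,0,0],"angular":[0,0,0],"fingers":-1}]'

```text
time: 9.35
eef_pos: [483.6, -217.5, 153.1]
tcp_rot: [0.934, -0.244, 0.251, 0.066]
ft_force: [-0.6, -0.2, -1.3]
grip_width: 12.9
grasp_force: 78.8
```

Run:
```python
from go import *
s,T,p,A=rel()
o=[]
for n in("wrist","side"):
    a,P,M=cam(n); L=(P-SEAT)@A.T
    def sel(z0,z1): return L[(np.abs(L[...,0])<80)&(np.abs(L[...,1])<70)&(L[...,2]>z0)&(L[...,2]<z1)]
    c=sel(71,77); print(n,"carrier top",len(c),cv2.minAreaRect(c[:,:2].astype(np.float32)) if len(c)>9 else 0, np.median(c[:,2]))
    w=sel(20,28); w=w[(np.abs(w[:,0])<36)&(np.abs(w[:,1])>40)]
    for g in(1,-1):
        k=w[np.sign(w[:,1])==g]
        if len(k)>5: print(" wall",g,len(k),np.percentile(k,[2,50,98],axis=0))
    o.append(a)
save("g.png",np.hstack([cv2.resize(o[0][:,120:520],(400,400)),cv2.resize(o[1][90:230,310:450],(400,400))]))
```

```text
t 9.35 pos [ 483.6 -217.5  153.1] underside in seat [-0.6 -0.2 60.4] turn needed (tool) [ 0. -0. -0.]
shift to seat axis, tool: [ 0.5 -0.2 60.4] F seat [-1.  -0.4 -0.9] mom [0.2 0.4 0. ] w 12.886655762573891 q [-0.7 -0.3  2.3  0.1  0.6  1.3]
wrist carrier top 8559 ((-0.3110389709472656, -1.7215843200683594), (90.37494659423828, 59.68416213989258), 89.88114166259766) 74.79813259151753
 wall 1 328 [[-30.7  48.7  21.6]
 [ 23.8  54.7  24.4]
 [ 34.8  56.8  25.8]]
 wall -1 219 [[-14.3 -59.1  20.6]
 [ 27.1 -55.1  24.6]
 [ 34.6 -51.2  26.1]]
side carrier top 422 ((-2.0250377655029297, 1.378936767578125), (91.63385009765625, 60.0885009765625), 87.94647979736328) 73.33418882906697
 wall 1 72 [[-32.9  51.1  20.3]
 [  0.3  55.6  22.7]
 [ 32.6  59.7  25.5]]
 wall -1 15 [[-34.7 -55.5  20.2]
 [-28.1 -52.6  24.1]
 [-21.4 -49.2  26.2]]
```

View pics/g.png

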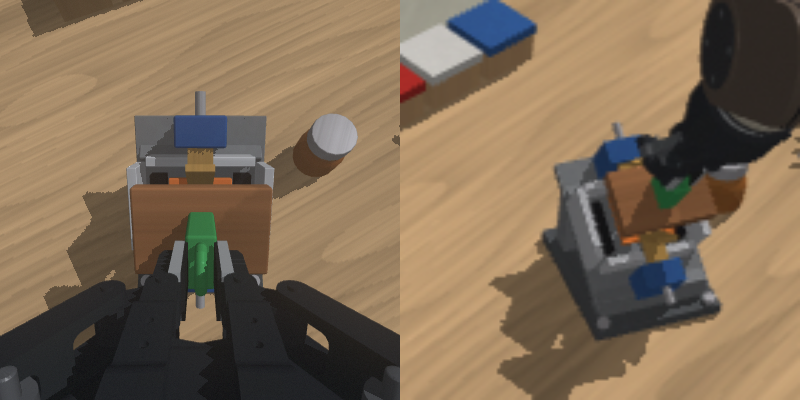

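The wrist view shows the carrier (200,230) square above the pocket. The wall centre against the carrier centre leaves about +1 mm in x and +0.5 mm in y to correct. Lower slowly.

Request:
play_rows --motion '[{"delta_pos":[1,-0.5,3],"angular":[0,0,0],"fingers":-1},{"delta_pos":[0,0,4],"angular":[0,0,0],"fingers":-1},{"delta_pos":[0,0,4],"angular":[0,0,0],"fingers":-1},{"delta_pos":[0,0,4],"angular":[0,0,0],"fingers":-1},{"delta_pos":[0,0,3],"angular":[0,0,0],"fingers":-1}]'

```text
time: 9.95
eef_pos: [492.6, -221.9, 136.6]
tcp_rot: [0.934, -0.244, 0.251, 0.066]
ft_force: [-1.0, -0.7, 1.5]
grip_width: 13.1
grasp_force: 79.2
```

Request:
play_rows --motion '[{"delta_pos":[0,0,2],"angular":[0,0,0],"fingers":-1},{"delta_pos":[0,0,2],"angular":[0,0,0],"fingers":-1},{"delta_pos":[0,0,2],"angular":[0,0,0],"fingers":-1},{"delta_pos":[0,0,2],"angular":[0,0,0],"fingers":-1},{"delta_pos":[0,0,2],"angular":[0,0,0],"fingers":-1}]'

```text
time: 10.45
eef_pos: [496.9, -224.3, 128.6]
tcp_rot: [0.934, -0.244, 0.251, 0.066]
ft_force: [-2.7, 2.1, 4.5]
grip_width: 13.1
grasp_force: 79.6
```

```bash
python3 go.py
```

```text
t 10.45 pos [ 496.9 -224.3  128.6] underside in seat [ 0.1  0.3 31.7] turn needed (tool) [ 0. -0. -0.]
shift to seat axis, tool: [-0.1  0.3 31.7] F seat [-0.7  0.5  5.6] mom [ 0.2  0.4 -0. ] w 13.086566205195991 q [-0.6 -0.2  2.3  0.1  0.5  1.3]
```

Request:
play_rows --motion '[{"delta_pos":[0,0,2],"angular":[0,0,0],"fingers":-1},{"delta_pos":[0,0,2],"angular":[0,0,0],"fingers":-1},{"delta_pos":[0,0,2],"angular":[0,0,0],"fingers":-1},{"delta_pos":[0,0,2],"angular":[0,0,0],"fingers":-1},{"delta_pos":[0,0,2],"angular":[0,0,0],"fingers":-1}]'

```text
time: 10.95
eef_pos: [501.1, -226.6, 119.3]
tcp_rot: [0.934, -0.244, 0.251, 0.066]
ft_force: [-0.8, 0.2, 0.2]
grip_width: 13.2
grasp_force: 79.0
```

Request:
play_rows --motion '[{"delta_pos":[0,0,1.5],"angular":[0,0,0],"fingers":-1},{"delta_pos":[0,0,1.5],"angular":[0,0,0],"fingers":-1},{"delta_pos":[0,0,1.5],"angular":[0,0,0],"fingers":-1},{"delta_pos":[0,0,1.5],"angular":[0,0,0],"fingers":-1},{"delta_pos":[0,0,1.5],"angular":[0,0,0],"fingers":-1}]'

```text
time: 11.45
eef_pos: [503.7, -228.0, 112.4]
tcp_rot: [0.935, -0.244, 0.25, 0.065]
ft_force: [-4.6, 1.1, 2.1]
grip_width: 12.8
grasp_force: 79.5
```

```bash
python3 go.py
```

```text
t 11.45 pos [ 503.7 -228.   112.4] underside in seat [-1.4  0.4 13.9] turn needed (tool) [ 0.  0. -0.]
shift to seat axis, tool: [ 1.4  0.4 13.9] F seat [-2.9 -1.2  4.1] mom [ 0.2  0.7 -0.2] w 12.801257247684216 q [-0.6 -0.1  2.3  0.1  0.5  1.3]
```

Request:
play_rows --motion '[{"delta_pos":[0.5,0,1.5],"angular":[0,0,0],"fingers":-1},{"delta_pos":[0.5,0,1.5],"angular":[0,0,0],"fingers":-1},{"delta_pos":[0,0,1.5],"angular":[0,0,0],"fingers":-1},{"delta_pos":[0,0,1.5],"angular":[0,0,0],"fingers":-1},{"delta_pos":[0,0,1.5],"angular":[0,0,0],"fingers":-1}]'

```text
time: 11.95
eef_pos: [507.5, -230.0, 106.2]
tcp_rot: [0.935, -0.244, 0.249, 0.065]
ft_force: [-5.7, 2.2, 3.2]
grip_width: 12.8
grasp_force: 79.7
```

```bash
python3 go.py
```

```text
t 11.95 pos [ 507.5 -230.   106.2] underside in seat [-0.9  0.6  6.3] turn needed (tool) [-0.  0. -0.]
shift to seat axis, tool: [0.9 0.6 6.3] F seat [-3.6 -0.9  5.8] mom [ 0.4  0.9 -0.1] w 12.781196492504844 q [-0.6 -0.1  2.3  0.1  0.5  1.3]
```

Request:
play_rows --motion '[{"delta_pos":[0,0,1.5],"angular":[0,0,0],"fingers":-1},{"delta_pos":[0,0,1.5],"angular":[0,0,0],"fingers":-1},{"delta_pos":[0,0,1.5],"angular":[0,0,0],"fingers":-1},{"delta_pos":[0,0,1],"angular":[0,0,0],"fingers":-1},{"delta_pos":[0,0,0],"angular":[0,0,0],"fingers":-1}]'

```text
time: 12.45
eef_pos: [509.9, -231.3, 101.4]
tcp_rot: [0.935, -0.244, 0.249, 0.065]
ft_force: [-5.7, 2.2, 2.4]
grip_width: 13.1
grasp_force: 79.7
```

```bash
python3 go.py
```

```text
t 12.45 pos [ 509.9 -231.3  101.4] underside in seat [-0.8  0.6  0.8] turn needed (tool) [-0.  0. -0.]
shift to seat axis, tool: [0.8 0.6 0.8] F seat [-4.  -0.9  5.2] mom [ 0.4  0.8 -0.1] w 13.098912985016243 q [-0.6 -0.1  2.3  0.1  0.5  1.3]
```

Request:
play_rows --motion '[{"delta_pos":[0,0,0.5],"angular":[0,0,0],"fingers":-1},{"delta_pos":[0,0,0.5],"angular":[0,0,0],"fingers":-1},{"delta_pos":[0,0,0],"angular":[0,0,0],"fingers":-1},{"delta_pos":[0,0,0],"angular":[0,0,0],"fingers":-1},{"delta_pos":[0,0,0],"angular":[0,0,0],"fingers":-1}]'

```text
time: 12.95
eef_pos: [510.1, -231.5, 100.9]
tcp_rot: [0.935, -0.244, 0.249, 0.065]
ft_force: [-10.1, 4.8, 6.7]
grip_width: 13.0
grasp_force: 80.4
```

```bash
python3 go.py
```

```text
t 12.95 pos [ 510.1 -231.5  100.9] underside in seat [-0.9  0.5  0.2] turn needed (tool) [-0.  0.  0.]
shift to seat axis, tool: [0.9 0.5 0.2] F seat [-6.3 -0.7 11.4] mom [ 0.5  1.1 -0.1] w 12.95195807025621 q [-0.6 -0.1  2.3  0.1  0.5  1.3]
```

Contact with the stops. I'll press a little more and hold about 4 s.

Request:
play_rows --motion '[{"delta_pos":[0,0,0.4],"angular":[0,0,0],"fingers":-1},{"delta_pos":[0,0,0.4],"angular":[0,0,0],"fingers":-1},{"delta_pos":[0,0,0],"angular":[0,0,0],"fingers":-1},{"delta_pos":[0,0,0],"angular":[0,0,0],"fingers":-1},{"delta_pos":[0,0,0],"angular":[0,0,0],"fingers":-1}]'

```text
time: 13.45
eef_pos: [510.1, -231.4, 100.7]
tcp_rot: [0.935, -0.244, 0.248, 0.065]
ft_force: [-17.4, 6.9, 14.3]
grip_width: 12.8
grasp_force: 81.7
```

Request:
play_rows --motion '[{"delta_pos":[0,0,0],"angular":[0,0,0],"fingers":-1},{"delta_pos":[0,0,0],"angular":[0,0,0],"fingers":-1},{"delta_pos":[0,0,0],"angular":[0,0,0],"fingers":-1},{"delta_pos":[0,0,0],"angular":[0,0,0],"fingers":-1},{"delta_pos":[0,0,0],"angular":[0,0,0],"fingers":-1}]'

```text
time: 13.95
eef_pos: [510.1, -231.4, 100.7]
tcp_rot: [0.935, -0.244, 0.248, 0.065]
ft_force: [-17.1, 6.6, 14.8]
grip_width: 12.8
grasp_force: 81.7
```

Request:
play_rows --motion '[{"delta_pos":[0,0,0],"angular":[0,0,0],"fingers":-1},{"delta_pos":[0,0,0],"angular":[0,0,0],"fingers":-1},{"delta_pos":[0,0,0],"angular":[0,0,0],"fingers":-1},{"delta_pos":[0,0,0],"angular":[0,0,0],"fingers":-1},{"delta_pos":[0,0,0],"angular":[0,0,0],"fingers":-1}]'

```text
time: 14.45
eef_pos: [510.1, -231.4, 100.7]
tcp_rot: [0.935, -0.244, 0.248, 0.065]
ft_force: [-17.2, 7.1, 14.5]
grip_width: 13.0
grasp_force: 81.7
```

Request:
play_rows --motion '[{"delta_pos":[0,0,0],"angular":[0,0,0],"fingers":-1},{"delta_pos":[0,0,0],"angular":[0,0,0],"fingers":-1},{"delta_pos":[0,0,0],"angular":[0,0,0],"fingers":-1},{"delta_pos":[0,0,0],"angular":[0,0,0],"fingers":-1},{"delta_pos":[0,0,0],"angular":[0,0,0],"fingers":-1}]'

```text
time: 14.95
eef_pos: [510.1, -231.4, 100.7]
tcp_rot: [0.935, -0.244, 0.248, 0.065]
ft_force: [-17.2, 5.9, 15.3]
grip_width: 13.0
grasp_force: 81.7
```

Request:
play_rows --motion '[{"delta_pos":[0,0,0],"angular":[0,0,0],"fingers":-1},{"delta_pos":[0,0,0],"angular":[0,0,0],"fingers":-1},{"delta_pos":[0,0,0],"angular":[0,0,0],"fingers":-1},{"delta_pos":[0,0,0],"angular":[0,0,0],"fingers":-1},{"delta_pos":[0,0,0],"angular":[0,0,0],"fingers":-1}]'

```text
time: 15.45
eef_pos: [510.1, -231.4, 100.7]
tcp_rot: [0.935, -0.244, 0.248, 0.065]
ft_force: [-17.0, 6.5, 15.0]
grip_width: 12.7
grasp_force: 81.7
```

Request:
play_rows --motion '[{"delta_pos":[0,0,0],"angular":[0,0,0],"fingers":-1},{"delta_pos":[0,0,0],"angular":[0,0,0],"fingers":-1},{"delta_pos":[0,0,0],"angular":[0,0,0],"fingers":-1},{"delta_pos":[0,0,0],"angular":[0,0,0],"fingers":-1},{"delta_pos":[0,0,0],"angular":[0,0,0],"fingers":-1}]'

```text
time: 15.95
eef_pos: [510.1, -231.4, 100.7]
tcp_rot: [0.935, -0.244, 0.248, 0.065]
ft_force: [-16.8, 7.3, 14.6]
grip_width: 12.8
grasp_force: 81.7
```

Request:
play_rows --motion '[{"delta_pos":[0,0,0],"angular":[0,0,0],"fingers":-1},{"delta_pos":[0,0,0],"angular":[0,0,0],"fingers":-1},{"delta_pos":[0,0,0],"angular":[0,0,0],"fingers":-1},{"delta_pos":[0,0,0],"angular":[0,0,0],"fingers":-1},{"delta_pos":[0,0,0],"angular":[0,0,0],"fingers":-1}]'

```text
time: 16.45
eef_pos: [510.1, -231.4, 100.7]
tcp_rot: [0.935, -0.244, 0.248, 0.065]
ft_force: [-17.2, 7.0, 14.5]
grip_width: 13.0
grasp_force: 81.7
```

Run:
```python
from go import *
s,T,p,A=rel()
o=[]
for n in("wrist","side"):
    a,P,M=cam(n); L=(P-SEAT)@A.T
    H=cv2.cvtColor(a,cv2.COLOR_RGB2HSV); near=(np.abs(L[...,0])<80)&(np.abs(L[...,1])<70)
    w=L[near&(L[...,2]>8)&(L[...,2]<17)&(np.abs(L[...,1])>15)&(np.abs(L[...,1])<44)&(np.abs(L[...,0])<30)]
    print(n,"carrier top z",len(w),np.median(w[:,2]),np.polyfit(w[:,0],w[:,2],1),np.polyfit(w[:,1],w[:,2],1))
    g=L[near&(np.abs(L[...,1])<9)&(L[...,2]>15)&(L[...,2]<58)&(np.abs(L[...,0])>18)&(np.abs(L[...,0])<48)]
    for sg in(1,-1):
        k=g[(np.sign(g[:,0])==sg)]
        if len(k): print("  plunger",sg,len(k),"min|x|",np.percentile(np.abs(k[:,0]),2))
    o.append(a)
save("h.png",np.hstack([cv2.resize(o[0][20:320,170:470],(400,400)),cv2.resize(o[1][100:220,335:455],(400,400))]))
```

```text
t 16.45 pos [ 510.1 -231.4  100.7] underside in seat [-1.1  0.6  0.1] turn needed (tool) [-0.  0.  0.]
shift to seat axis, tool: [1.1 0.6 0.1] F seat [-8.8 -2.3 21.8] mom [ 0.6  1.6 -0.2] w 12.964674779955194 q [-0.6 -0.1  2.3  0.1  0.5  1.3]
wrist carrier top z 6725 14.650575314128533 [-0.  14.6] [-0.  14.6]
  plunger 1 1505 min|x| 21.883810769981526
  plunger -1 1082 min|x| 28.415002573637945
side carrier top z 301 13.210904566206763 [-0.  13.1] [-0.  13.3]
  plunger 1 9 min|x| 36.38871103107001
  plunger -1 70 min|x| 21.92856485915098
```

View pics/h.png

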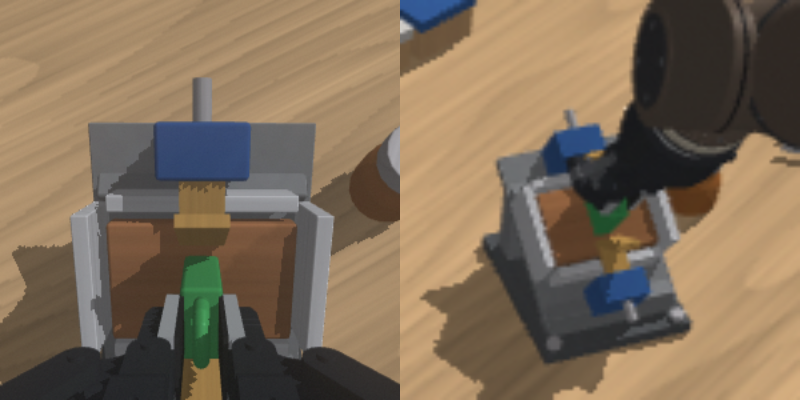

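Carrier top is at 13–14.6 mm and flat, so it is home. Both plunger tips measure about 21.9 mm from centre (fully across), visible over the base edge at (202,218) left and (612,245) right. I'll ease the load, release and withdraw along the tool axis.

Request:
play_rows --motion '[{"delta_pos":[0,0,-0.4],"angular":[0,0,0],"fingers":-1},{"delta_pos":[0,0,-0.4],"angular":[0,0,0],"fingers":-1},{"delta_pos":[0,0,0],"angular":[0,0,0],"fingers":-1},{"delta_pos":[0,0,0],"angular":[0,0,0],"fingers":0},{"delta_pos":[0,0,0],"angular":[0,0,0],"fingers":0}]' --newtons 20

```text
time: 17.05
eef_pos: [511.7, -232.7, 101.9]
tcp_rot: [0.934, -0.244, 0.252, 0.066]
ft_force: [-0.3, -0.2, -0.4]
grip_width: 41.1
grasp_force: 0.0
```

Request:
play_rows --motion '[{"delta_pos":[0,0,0],"angular":[0,0,0],"fingers":0},{"delta_pos":[0,0,0],"angular":[0,0,0],"fingers":0},{"delta_pos":[0,0,0],"angular":[0,0,0],"fingers":0},{"delta_pos":[0,0,0],"angular":[0,0,0],"fingers":0},{"delta_pos":[0,0,0],"angular":[0,0,0],"fingers":0}]'

```text
time: 17.55
eef_pos: [511.1, -232.2, 101.3]
tcp_rot: [0.934, -0.244, 0.251, 0.065]
ft_force: [0.1, 0.0, -0.2]
grip_width: 42.5
grasp_force: 0.0
```

```bash
python3 go.py
```

```text
t 17.55 pos [ 511.1 -232.2  101.3] underside in seat [0.5 0.3 0. ] turn needed (tool) [ 0. -0. -0.]
shift to seat axis, tool: [-0.5  0.3  0. ] F seat [ 0.   0.1 -0.2] mom [0.1 0.2 0. ] w 42.5281805264067 q [-0.6 -0.1  2.3  0.1  0.4  1.3]
```

Request:
play_rows --motion '[{"delta_pos":[0,0,-10],"angular":[0,0,0],"fingers":0},{"delta_pos":[0,0,-20],"angular":[0,0,0],"fingers":0},{"delta_pos":[0,0,-35],"angular":[0,0,0],"fingers":0},{"delta_pos":[0,0,-35],"angular":[0,0,0],"fingers":0},{"delta_pos":[0,0,-35],"angular":[0,0,0],"fingers":0}]'

```text
time: 18.05
eef_pos: [451.2, -198.6, 219.8]
tcp_rot: [0.934, -0.244, 0.251, 0.066]
ft_force: [0.7, -0.3, 0.0]
grip_width: 42.5
grasp_force: 0.0
```

Request:
play_rows --motion '[{"delta_pos":[0,0,-20],"angular":[0,0,0],"fingers":0},{"delta_pos":[0,0,0],"angular":[0,0,0],"fingers":0},{"delta_pos":[0,0,0],"angular":[0,0,0],"fingers":0},{"delta_pos":[0,0,0],"angular":[0,0,0],"fingers":0},{"delta_pos":[0,0,0],"angular":[0,0,0],"fingers":0}]'

```text
time: 18.55
eef_pos: [443.0, -194.0, 233.5]
tcp_rot: [0.935, -0.244, 0.249, 0.065]
ft_force: [0.3, -1.0, -1.0]
grip_width: 42.5
grasp_force: 0.0
```

Run:
```python
from go import *
s,T,p,A=rel()
a,P,M=cam("wrist"); L=(P-SEAT)@A.T
w=L[(L[...,2]>8)&(L[...,2]<26)&(np.abs(L[...,1])>15)&(np.abs(L[...,1])<42)&(np.abs(L[...,0])<26)]
print("carrier top z",len(w),np.median(w[:,2]),np.polyfit(w[:,0],w[:,2],1),np.polyfit(w[:,1],w[:,2],1))
g=L[(np.abs(L[...,1])<9)&(L[...,2]>18)&(L[...,2]<58)&(np.abs(L[...,0])>18)&(np.abs(L[...,0])<48)]
for sg in(1,-1):
    k=g[np.sign(g[:,0])==sg]; print("plunger",sg,len(k),np.percentile(np.abs(k[:,0]),2))
save("i.png",a)
```

```text
t 18.55 pos [ 443.  -194.   233.5] underside in seat [ -1.2   0.5 153.5] turn needed (tool) [-0.  0. -0.]
shift to seat axis, tool: [  1.6   0.5 153.5] F seat [ 0.1 -0.8 -1.3] mom [0.1 0.2 0. ] w 42.469761779644806 q [-0.7 -0.5  2.3  0.1  0.8  1.4]
carrier top z 2153 17.19016001996052 [ 0.  17.2] [-0.  17.2]
plunger 1 421 22.032444247840452
plunger -1 367 24.763395977368706
```

View pics/i.png

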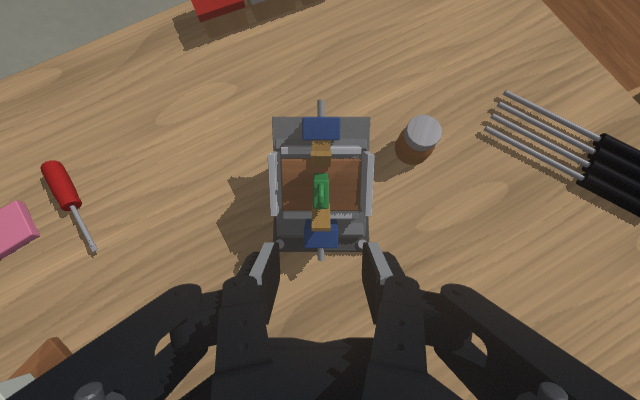

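The last view shows the carrier locked in the pocket at (320,185), level, with its top up 2.5 mm as expected. Both plungers lie over its edges at (320,155) and (320,222), and the gripper is clear. Handing in.

```bash
python3 -c "
from cell import ctrl
print(ctrl.close_job())"
```

```text
the job is handed in; nothing more can be done
None
```

The green carrier is locked down in the stand under both plungers, the gripper is clear, and the job was handed in at about 18.6 s; no verdict was returned.

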